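# Load the indexing test carousel

## Robot

A 6-joint arm with a two-finger parallel gripper is mounted at the origin on the work surface; the furniture and walls round the work are solid. World frame = base frame: x ahead of the robot, y to its left, z up, the work surface at z = 0. Lengths are in mm, angles in degrees, forces in N, time in s.
With the tool pointing down it reaches from about 350 to 975 mm from the base axis. Payload 4.9 kg.
Tool frame: the origin (TCP) lies at the very end of the fingers, on their centre line; the grasp point (between the pads) lies 19 mm behind it; z points along the fingers, y is the line along which they close (so a half turn about z gives the same grasp; the last joint's range is limited). The gripper opens to 85 mm and grips with 20 to 120 N. Pads are 22 mm wide; open, the fingers measure 114 mm over their backs; the gripper's body (76 mm by 85 mm) begins 54 mm behind the grasp point. The pads swing forward as they close: fully open they stand 13 mm farther back than shut.
Start: joints at [65.26, 3.019, 92.412, -0, 84.569, -6.818], TCP at [192.317, 594.656, 231.304] pointing down, gripper open.
Joint ranges: [-172.51, 172.51], [-57.92, 126.97], [3.15, 148.05], [-58.71, 238.71], [5.1, 150.11], [-179.66, 179.66]. Speed limits (degrees/s): [147.25, 147.25, 180, 180, 180, 180].

## Interface

Orientations are given as [roll, pitch, yaw] about the fixed x, y, z axes, in that order (R = Rz(yaw) Ry(pitch) Rx(roll)).
In Python, from plant import telemetry, cams, job gives the robot as it stands.
- The arm moves only by the shell command python3 -m pendant 'ROWS' [FORCE]. ROWS is a JSON object of lists of equal length, an entry for each row: "rotation": the turn, a rotation vector about the tool's x, y, z in rad, a list of three; "travel": the shift along the tool's x, y, z in mm, a list of three; "jaw": the finger opening in mm, from 0 to 85.4. A call has 1 to 20 rows; each row is the pose to reach, as a shift and turn from the pose commanded when the call began, along the tool's axes at that moment; what a row does not reach only later rows make up. A row lasts 1/10 s, in which the tool goes at most 50 mm and 8.59 degrees, less where a joint would pass 70% of its speed; a pose out of reach is approached as far as the arm can. A call with a gripper value outside its range is refused whole. The fingers move at their own pace and stop on an object; FORCE is the grip in N (left out, the last holds). Time passes only in rows, so rows that repeat a pose let the fingers close. It gives the time, the measured TCP pose, the force, the opening and the grip force at its end, in the units of the state.
- telemetry.read_state(): the state, without advancing time (a new reading comes with each control period).
- cams.read_camera(name): name is "side" or "top" or "wrist"; returns (picture, depth): 384x512x3 uint8, red, green, blue; 384x512 float32, mm along the optical axis (not along the pixel's ray), 0 where there is no reading.
- cams.camera_info(name): a dict with "fx", "fy", "cx", "cy" (pixels), "origin" and "rotation" of the camera in the world. Camera axes: x right, y up, looking along -z (the intrinsics and any distortion apply to the point x, -y, -z); pixel columns grow to the right and rows downward; lengths in mm; the calibration is good to about 2 mm. A picture is of the moment at which its call begins: read the wrist's pose just before it. camera_info takes no time and is no camera call; for the wrist camera it gives the pose at the moment of the call.
- job.hand_in(): hands the job in; it is judged then, once.
The state is a dict: "clock": time; "joints": joint angles; "qd": joint speeds; "tau": joint torques, N m; "tool_pos": TCP position; "tcp_rot": TCP orientation; "contact_force": force on the tool from outside, world axes, zero at the start; "wrist_torque": the same for the moment, N m; "width": finger opening in mm; "grasp_force": force on a finger pad.
Only numpy, scipy, OpenCV 4.12 (cv2) and the standard library are available. Lean on these libraries where they do the work, as an engineer would, in place of code of your own. Each camera call takes 0.05 s, during which the arm holds its last target. There are 200 camera calls.

## Task

Load the tall plug-in adapter into the test carousel. Press and fully release the thumb lever, one notch a press, until the carousel's only empty nest stands at the loading station (the apron with two steel pins); set the tall adapter upright in that nest, prongs up; then click the carousel on exactly two more notches so that the adapter stands under the test head, and leave the lever up. Turn the carousel only with the lever, never by hand, and leave the other things on the bench where they are.

Things in the scene. Friction and masses are not known exactly. Their poses are not given: they have to be found in the camera images.
- tester: fixed grey base of the indexing carousel, 232 mm across, with a round turntable on top; origin on the bench on the turntable's axis. In its axes: loading apron with two steel pins (34 mm tall, 72 mm apart, 152 mm out) at -y, thumb lever at +y, and the test head (post with an overhanging arm, 177 mm high, its underside 137 mm above the bench) 30 deg from +x towards +y
- carousel: round aluminium turntable, 248 mm across, top 50 mm above the bench, six black nests 60 deg apart at 86 mm radius, five of them filled for good with low adapters (tops of prongs 96 mm above the bench) and one empty. It is held by a detent every 60 deg and turns anticlockwise seen from above, one notch per lever press. Origin on the axis at bench height
- empty_nest (a point): centre of the floor of the empty nest, 50 mm above the bench; turns with the carousel. The nest is 50 mm wide (its x, across the carousel's radius) by 58 mm (its y, along the radius), inside 4 mm walls: 22 mm high on the two long sides, 12 mm on the inner and outer ends. It starts one to three notches short of the loading station
- load_station (a point): fixed point 50 mm above the bench where the centre of a nest's floor is when that nest stands at the loading station; axes as tester (y along the radius)
- test_station (a point): fixed point 50 mm above the bench where the centre of a nest's floor is when that nest stands under the test head, two notches (120 deg) past the loading station
- thumb_lever (a joint): thumb lever, 0 = up at rest, 0.5 = fully down (stop), rad; pivot 105 mm from the pad towards tester's +x. 2 N on the pad starts it, up to about 15 N carries it on. Past 0.4 exactly one notch has clicked (pressing on to the stop does no more); let go before 0.3 it falls back. It springs up by itself: let it come all the way up and wait 0.3 s, while the carousel settles, before the next press
- lever_pad (a point): middle of the top of the ribbed black rubber pad (44 mm along tester's x, 34 mm along y) at the lever's free end, 91 mm above the bench at rest; a full press takes it 55 mm down, nearly straight (48 mm down is enough). Press it from above
- adapter_mid (a point): centre of the tall black plug-in adapter's body (half-way up its body, 31 mm above its foot). Body 40 mm (its x) by 48 mm (its y) by 62 mm tall, with two 12 mm prongs on top; stands upright on the bench. Fits the nest with its y along the nest's y, either way round; take it across its 48 mm, so that the fingers come down over the low ends of the nest. 0.16 kg
- small_adapter: low adapter (37 x 50 x 46 mm) standing loose on the bench, not to be used; origin at its foot
- solder_reel: reel of solder, 64 mm across, 43 mm high, bystander; origin at its foot
- contact_spray: spray can, 59 mm across, 202 mm tall, bystander; origin at its foot
Mind the look-alikes: they are no part of the job. What is shaped like the part that bears adapter_mid but green or pink is not meant.

How it is judged (in metres and radians):
On the way, in this order (a step that is already met when the one before it is completed fails the run):
1. the empty nest stands at the loading station with the lever released, the adapter not yet in it (horizontal distance between empty_nest and load_station below 0.008 m and value of joint thumb_lever below 0.05 rad and horizontal distance between adapter_mid and empty_nest above 0.03 m), for 0.2 s.
2. the adapter is set down in the empty nest at the loading station and let go (horizontal distance between empty_nest and load_station below 0.008 m and horizontal distance between adapter_mid and empty_nest below 0.009 m and z of adapter_mid in the frame of empty_nest below 0.035 m and angle between adapter_mid's own z axis and vertical below 0.1 rad and contact force between the fingers and tall_adapter below 0.1 N), for 0.2 s.
At the end, for the whole second after the job is handed in: The nest that was empty stands at the test station (within 8 mm) and is still; the tall adapter stands in it, centred within 9 mm, its foot within 4 mm of the nest floor and upright within 0.1 rad; the thumb lever is up (below 0.05 rad) (horizontal distance between empty_nest and test_station below 0.008 m and horizontal distance between adapter_mid and empty_nest below 0.009 m and z of adapter_mid in the frame of empty_nest below 0.035 m and angle between adapter_mid's own z axis and vertical below 0.1 rad and value of joint thumb_lever below 0.05 rad and angular speed of carousel below 0.1 rad/s); the robot touches nothing.
It fails at once if the fingers or arm push on the carousel itself or on what it already holds (contact force between any of the fingers, the arm and carousel above 3 N).
It fails at once if the carousel is overrun past the test station with the adapter in it (horizontal distance between adapter_mid and empty_nest below 0.009 m and y of empty_nest in the frame of tester above 0.07 m).
It fails at once if a bystander is shifted more than 30 mm (distance of any of small_adapter, solder_reel, contact_spray from where it was at the start of the episode above 0.03 m).
It also fails if it takes over 72 s, if anything falls off the work surface, if the arm or the gripper's body presses on something with over 40 N, if the wrist force passes 120 N, or if a joint passes its speed limit or range.

## Working session

There is one attempt and no reset: what is moved stays moved. The work goes in short steps, Python scripts to look and compute and a shell command to move; the robot and the scene stay as the last step left them, time stands still between calls to the robot, and variables do not carry over. Pictures are saved under pics/ and viewed, at most 10 in all, crops included, and the job is handed in when it is done.

```bash
mkdir -p pics
cat > h.py <<'E'
import numpy as np, cv2
from plant import telemetry, cams, job
def grab(n):
    i=cams.camera_info(n); p,d=cams.read_camera(n); return p,d,i
def pts(d,i):
    v,u=np.mgrid[0:384,0:512]
    c=np.stack([(u-i['cx'])/i['fx']*d,-(v-i['cy'])/i['fy']*d,-d],-1)
    w=c@np.array(i['rotation']).T+np.array(i['origin']); w[d<=0]=np.nan; return w
E
python3 - <<'E'
from h import *
s=telemetry.read_state(); print({k:np.round(v,2) for k,v in s.items()})
for n in ('top','side'):
    p,d,i=grab(n); print(n,i); np.savez(f'pics/{n}0.npz',p=p,d=d,w=pts(d,i))
    cv2.imwrite(f'pics/{n}0.png',cv2.resize(p[:,:,::-1],(800,600)))
E
```

```text
{'clock': np.float64(0.0), 'joints': array([65.26,  3.06, 92.49,  0.  , 84.57, -6.82]), 'qd': array([ 0.02,  0.01, -0.05, -0.06,  0.01,  0.01]), 'tau': array([-0.000e+00, -3.937e+01, -3.702e+01, -0.000e+00,  1.000e-02,
       -0.000e+00]), 'tool_pos': array([192.06, 594.12, 230.08]), 'tcp_rot': array([-1.7989e+02, -1.0000e-02,  1.6208e+02]), 'contact_force': array([ 0.1 , -0.12, -0.51]), 'wrist_torque': array([0.02, 0.01, 0.04]), 'grasp_force': np.float64(0.0), 'width': np.float64(85.45)}
top {'fx': 422.76726696935003, 'fy': 422.76726696935003, 'cx': 256.28626167294885, 'cy': 196.0960498268711, 'origin': array([  60.98033601,  -61.30820812, 1965.28883713]), 'rotation': array([ 11.4313735 ,  -0.80957634, -91.40915375])}Traceback (most recent call last):
  File "<stdin>", line 4, in <module>
  File "h.py", line 8, in pts
    w=c@np.array(i['rotation']).T+np.array(i['origin']); w[d<=0]=np.nan; return w
      ~~~~~~~~~~~~~~~~~~~~~~~~~~~^~~~~~~~~~~~~~~~~~~~~~
ValueError: operands could not be broadcast together with shapes (384,512) (3,)
```

Rotation is given as RPY degrees; convert it.

```bash
sed -i "s/import numpy as np, cv2/import numpy as np, cv2\nfrom scipy.spatial.transform import Rotation as Ro/; s/np.array(i\['rotation'\]).T/Ro.from_euler('xyz',i['rotation'],degrees=True).as_matrix().T/" h.py
python3 - <<'E'
from h import *
for n in ('top','side'):
    p,d,i=grab(n); w=pts(d,i); print(n,i); np.savez(f'pics/{n}0.npz',p=p,d=d,w=w)
    cv2.imwrite(f'pics/{n}0.png',cv2.resize(p[:,:,::-1],(800,600)))
    print(np.nanpercentile(w[...,2],[5,25,50]))
E
```

```text
top {'fx': 422.76726696935003, 'fy': 422.76726696935003, 'cx': 256.28626167294885, 'cy': 196.0960498268711, 'origin': array([  60.98033601,  -61.30820812, 1965.28883713]), 'rotation': array([ 11.4313735 ,  -0.80957634, -91.40915375])}
[-7.43288733e+02 -3.31188328e-01  1.20557744e+02]
side {'fx': 489.8415396298064, 'fy': 489.8415396298064, 'cx': 246.4017978912478, 'cy': 191.81255889285958, 'origin': array([-453.65576516, 1214.65316427,  830.35159375]), 'rotation': array([  65.44031152,   -1.22774655, -145.92304801])}
[-738.8832118     2.88310367  131.70143784]
```

View pics/top0.png

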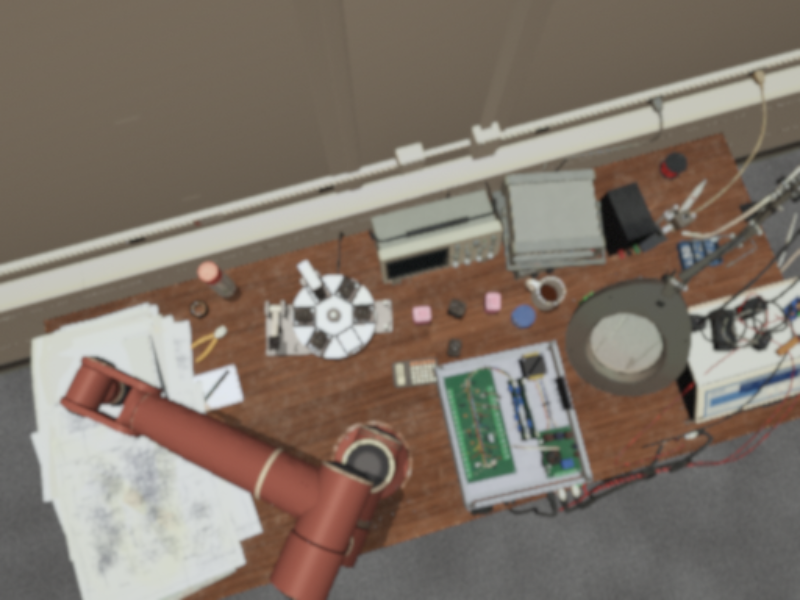

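View pics/side0.png

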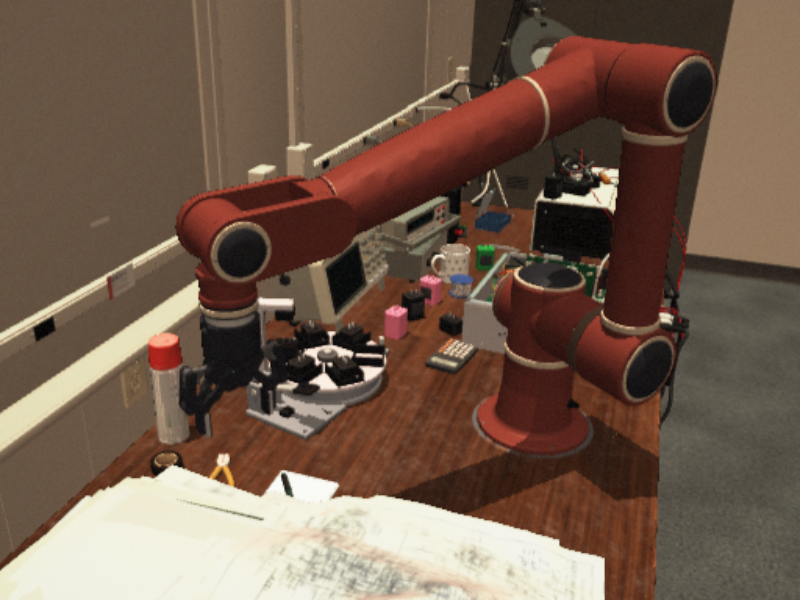

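Top view: carousel centre at (334,315), empty white nest at about (350,340), apron on the right (385,315), lever on the left (275,325), test head at (312,272). Candidates for the tall adapter in the top picture: dark (456,308), smaller dark (455,347), pink (422,315), pink (493,300) and a green one near (587,297). The dark one at (456,308) is the likely choice.

Run:
```python
from h import *
z=np.load('pics/top0.npz'); p,w=z['p'],z['w']
c=p[160:240,160:330]; cv2.imwrite('pics/crop1.png',cv2.resize(c[:,:,::-1],None,fx=4.7,fy=4.7,interpolation=cv2.INTER_CUBIC))
def info(name,u0,u1,v0,v1,zl,zh):
    a=w[v0:v1,u0:u1].reshape(-1,3); a=a[(a[:,2]>zl)&(a[:,2]<zh)]
    if len(a)<5: print(name,len(a)); return
    r=cv2.minAreaRect(a[:,:2].astype(np.float32))
    print(name,len(a),'mean',a.mean(0).round(1),'zmax',a[:,2].max().round(1),'rect',np.round(r[0],1),np.round(r[1],1),round(r[2],1))
info('tall',281,301,188,206,45,85)
info('small',283,300,214,230,30,60)
info('pinkL',262,278,192,210,30,85)
info('pinkR',308,322,184,202,30,85)
info('spray',120,155,160,195,150,220)
info('reel',118,136,190,206,30,60)
info('disc',180,246,170,232,44,54)
a=w[170:232,180:246].reshape(-1,3); a=a[(a[:,2]>44)&(a[:,2]<54)].astype(np.float32)
print('circ',cv2.minEnclosingCircle(a[:,:2]))
info('left',165,186,188,232,60,110)
info('leftbase',165,186,188,232,2,40)
info('right',244,254,188,216,2,45)
info('head',185,210,160,192,150,190)
np.set_printoptions(linewidth=220)
print(w[188:232:2,166:186,2].round(0).astype(int))
```

```text
tall 97 mean [ 438.2 -263.    63.3] zmax 75.3 rect [ 439.4 -263.2] [47.8 41.7] 69.0
small 59 mean [ 325.7 -254.8   36.2] zmax 46.7 rect [ 324.4 -254.3] [35.2 50.7] 74.1
pinkL 101 mean [ 419.1 -158.8   60.4] zmax 74.4 rect [ 420.9 -160.3] [39.9 48. ] 0.7
pinkR 110 mean [ 451.7 -367.7   58.4] zmax 78.8 rect [ 454.1 -368.6] [40.5 49.6] 85.8
spray 288 mean [548.6 440.2 180.9] zmax 214.8 rect [549.9 446.9] [114.4 102.8] 87.4
reel 0
disc 902 mean [412.6  95.3  49.4] zmax 54.0 rect [420.7  97.8] [238.8 245.9] 33.2Traceback (most recent call last):
  File "<stdin>", line 17, in <module>
cv2.error: OpenCV(4.12.0) /io/opencv/modules/imgproc/src/shapedescr.cpp:201: error: (-215:Assertion failed) count >= 0 && (depth == CV_32F || depth == CV_32S) in function 'minEnclosingCircle'
```

View pics/crop1.png

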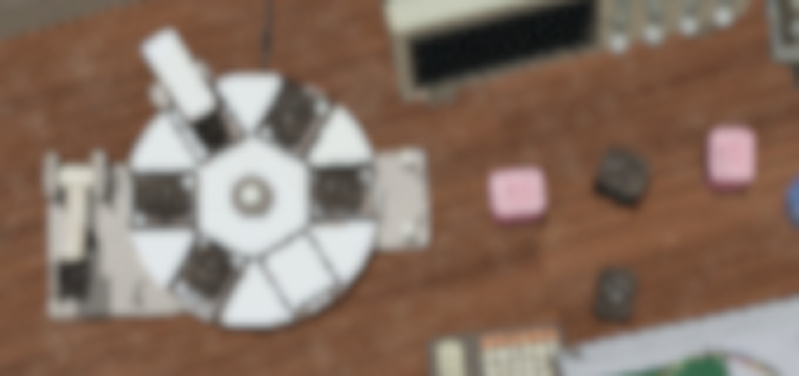

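The crop shows: black tall adapter at crop (622,175), small black one at (614,293), pinks at (518,193) and (731,156). The empty nest is at (302,270), lever pad at (73,278), lever arm above it, apron pins at (405,157) and (408,235), test head at (180,75). The tall adapter measures 48 x 42, top 75 mm, so the choice is right. The nest is one notch short.

Run:
```python
from h import *
np.set_printoptions(linewidth=220,suppress=True)
z=np.load('pics/top0.npz'); p,w=z['p'],z['w']
a=w[168:234,180:246].reshape(-1,3); a=a[(a[:,2]>44)&(a[:,2]<54)].astype(np.float32)
print('circ',cv2.minEnclosingCircle(np.ascontiguousarray(a[:,:2])))
i=None
I=dict(fx=422.76726696935003,fy=422.76726696935003,cx=256.28626167294885,cy=196.0960498268711,origin=np.array([60.98033601,-61.30820812,1965.28883713]),rotation=[11.4313735,-0.80957634,-91.40915375])
R=Ro.from_euler('xyz',I['rotation'],degrees=True).as_matrix()
def ray(cu,cv,z):
    u,v=160+cu/4.7-.4,160+cv/4.7-.4
    d=R@np.array([(u-I['cx'])/I['fx'],-(v-I['cy'])/I['fy'],-1]); return (I['origin']+d*(z-I['origin'][2])/d[2]).round(1)
for n,c in dict(hub=(252,196,60),pad=(73,278,91),nest=(302,270,55),pin1=(405,157,34),pin2=(408,235,34),apR1=(427,152,5),apR2=(428,246,5),LBl=(49,314,5),leverTop=(75,175,95),tall=(622,175,70)).items(): print(n,ray(*c))
print('pad z',w[215:225,171:181,2].round(0))
h=w[160:195,185:212].reshape(-1,3);h=h[(h[:,2]>150)&(h[:,2]<200)];print('head',h.mean(0),h.min(0),h.max(0))
a=w[186:206,281:301].reshape(-1,3)
for lo,hi in((52,67),(66,85),(8,50)):
    b=a[(a[:,2]>lo)&(a[:,2]<hi)]; print(lo,len(b),b.mean(0).round(1),np.round(cv2.minAreaRect(b[:,:2].astype(np.float32))[0:3][0],1),cv2.minAreaRect(b[:,:2].astype(np.float32))[1:])
s=telemetry.read_state(); print(s['clock'],s['tool_pos'],s['tcp_rot'])
```

```text
circ ((422.5968933105469, 113.11114501953125), 136.39752197265625)
hub [425.5 100.1  60. ]
pad [344.  267.6  91. ]
nest [352.3  52.5  55. ]
pin1 [466.5 -49.5  34. ]
pin2 [388.  -50.9  34. ]
apR1 [477.3 -71.6   5. ]
apR2 [381.3 -70.5   5. ]
LBl [321.6 305.8   5. ]
leverTop [442.9 266.3  95. ]
tall [ 436.5 -260.6   70. ]
pad z [[ 17.  83.  84.  88.  93.  85.  88.  83.  16.  10.]
 [  6.  90.  84.  97.  86.  94.  93.  84.  88.  19.]
 [ 14.  89.  89.  91.  91.  88.  96.  89.   4.  -0.]
 [ 11.  99.  88.  92.  88.  80.  93.  93.   7.  13.]
 [ 14.  94.  87.  88.  90. 100.  97.  89.   9.   7.]
 [ 16.  94.  93.  97.  84.  86.  96.  92.  14.  12.]
 [ 20.  96.  97.  94.  88.  98.  86. 102.  12.   9.]
 [  8.  98.  89.  95.  96.  86.  97.  88.  11.  10.]
 [ 15.  88. 103.  96.  87.  96.  99. 100.  12.  13.]
 [ 16.  89.  90.  91.  91.  89.  90.  17.   9.  19.]]
head [512.31252036 153.52608926 174.14029496] [474.28692085 122.38111227 150.51154595] [558.17964194 186.47867771 189.50855308]
52 60 [ 437.  -263.8   61.1] [ 439.7 -264.1] ((46.347599029541016, 40.268150329589844), 69.94812774658203)
66 38 [ 441.3 -263.2   69.1] [ 439.1 -262.7] ((44.95747375488281, 39.63918685913086), 61.58424377441406)
8 38 [ 439.6 -252.    18.7] [ 454.9 -257.1] ((80.77076721191406, 98.56158447265625), 83.12150573730469)
0.15 [192.10255297 594.23682697 230.32510482] [-179.90683468   -0.01121307  162.08052632]
```

```bash
cat >> h.py <<'E'
def to(x,y,z,yaw=None):
    "travel (mm) and turn (rad) in tool axes to a world TCP target, tool straight down"
    s=telemetry.read_state(); R=Ro.from_euler('xyz',s['tcp_rot'],degrees=True)
    t=R.inv().apply(np.array([x,y,z])-s['tool_pos'])
    r=np.zeros(3) if yaw is None else (R.inv()*Ro.from_euler('xyz',[180,0,yaw],degrees=True)).as_rotvec()
    print('travel',t.round(1),'rot',r.round(3),'pos',np.round(s['tool_pos'],1),'rpy',np.round(s['tcp_rot'],1),'F',np.round(s['contact_force'],1),'w',round(float(s['width']),1),'t',s['clock'])
E
python3 -c "
from h import *
to(344,268,180); to(344,268,105)"
```

```text
travel [-244.9 -263.6   50.7] rot [0. 0. 0.] pos [192.1 594.2 230.3] rpy [-179.9   -0.   162.1] F [-1.  -0.2 -0.9] w 85.5 t 0.15
travel [-244.9 -263.5  125.7] rot [0. 0. 0.] pos [192.1 594.2 230.3] rpy [-179.9   -0.   162.1] F [-1.  -0.2 -0.9] w 85.5 t 0.15
```

```bash
python3 -m pendant '{"travel":[[-122,-132,0],[-245,-264,30],[-245,-264,50],[-245,-264,50],[-245,-264,50],[-245,-264,50],[-245,-264,50],[-245,-264,50],[-245,-264,50],[-245,-264,50],[-245,-264,50],[-245,-264,50]],"rotation":[[0,0,0],[0,0,0],[0,0,0],[0,0,0],[0,0,0],[0,0,0],[0,0,0],[0,0,0],[0,0,0],[0,0,0],[0,0,0],[0,0,0]],"jaw":[0,0,0,0,0,0,0,0,0,0,0,0]}' 20
python3 - <<'E'
from h import *
to(344,268,105)
p,d,i=grab('wrist'); w=pts(d,i); np.savez('pics/wr1.npz',p=p,d=d,w=w); print(i)
cv2.imwrite('pics/wr1.png',p[:,:,::-1])
E
```

```text
clock: 1.35
tool_pos: [343.9, 269.1, 181.5]
tcp_rot: [180.0, 0.0, 162.2]
contact_force: [1.3, 0.6, 0.5]
width: 0.5
grasp_force: 0.0
travel [-0.4 -1.  76.5] rot [0. 0. 0.] pos [343.9 269.1 181.5] rpy [180.    0.  162.2] F [1.3 0.6 0.5] w 0.5 t 1.35
{'fx': 273.353562464702, 'fy': 273.353562464702, 'cx': 254.15129962977267, 'cy': 188.03279625180923, 'origin': array([270.36035706, 293.68954435, 324.59885244]), 'rotation': array([-1.76762272e+01, -3.12334619e-02,  7.21696109e+01])}
```

View pics/wr1.png

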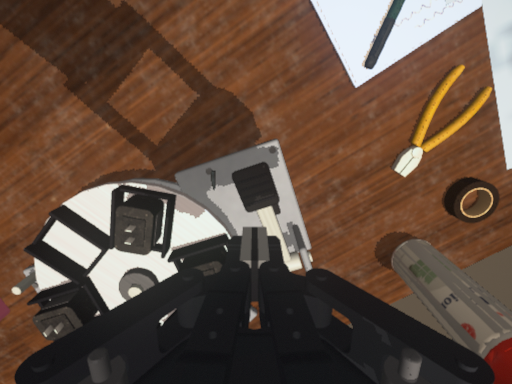

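The wrist picture shows the black pad at (257,187), just ahead of the fingertips (254,230), and the empty nest at (75,243) with its walls clear. Spray can and reel are off to the right. I'll ray-cast the pad, hub and nest.

```bash
cat >> h.py <<'E'
def ray(i,u,v,z):
    R=Ro.from_euler('xyz',i['rotation'],degrees=True).as_matrix()
    d=R@np.array([(u-i['cx'])/i['fx'],-(v-i['cy'])/i['fy'],-1]); return (np.array(i['origin'])+d*(z-i['origin'][2])/d[2]).round(1)
E
python3 - <<'E'
from h import *
z=np.load('pics/wr1.npz'); w=z['w']; i=cams.camera_info('wrist')
a=w[155:220,225:285].reshape(-1,3); a=a[(a[:,2]>86)&(a[:,2]<96)]
q=z['p'][155:220,225:285].reshape(-1,3); 
print(len(a),cv2.minAreaRect(a[:,:2].astype(np.float32)))
print('pad',ray(i,257,187,91),'nest',ray(i,75,243,50),'hub',ray(i,138,285,60),w[160:215:8,257].round(0))
E
```

```text
1588 ((342.6801452636719, 272.3561706542969), (42.89788055419922, 33.974342346191406), 1.024169921875)
pad [341.1 273.7  91. ] nest [353.7  55.   50. ] hub [420.8 105.7  60. ] [[334. 277.  12.]
 [324. 279.  94.]
 [330. 277.  95.]
 [338. 275.  92.]
 [346. 272.  91.]
 [354. 270.  89.]
 [362. 267.  88.]]
```

```bash
python3 -m pendant '{"travel":[[2,1,40],[2,1,80],[2,1,92],[2,1,102],[2,1,112],[2,1,122],[2,1,132],[2,1,139],[2,1,144],[2,1,144],[2,1,144],[2,1,144]],"rotation":[[0,0,0],[0,0,0],[0,0,0],[0,0,0],[0,0,0],[0,0,0],[0,0,0],[0,0,0],[0,0,0],[0,0,0],[0,0,0],[0,0,0]],"jaw":[0,0,0,0,0,0,0,0,0,0,0,0]}'
```

```text
clock: 2.6
tool_pos: [344.1, 270.6, 40.2]
tcp_rot: [179.9, 0.1, 162.1]
contact_force: [-5.8, -3.0, 13.5]
width: 0.0
grasp_force: 7.3
```

```bash
python3 -m pendant '{"travel":[[0,0,1],[0,0,-10],[0,0,-25],[0,0,-40],[0,0,-55],[0,0,-75],[0,0,-100],[0,0,-130],[0,0,-143],[0,0,-143],[0,0,-143],[0,0,-143]],"rotation":[[0,0,0],[0,0,0],[0,0,0],[0,0,0],[0,0,0],[0,0,0],[0,0,0],[0,0,0],[0,0,0],[0,0,0],[0,0,0],[0,0,0]],"jaw":[0,0,0,0,0,0,0,0,0,0,0,0]}'
python3 - <<'E'
from h import *
to(342.5,270.5,105)
p,d,i=grab('wrist'); w=pts(d,i); np.savez('pics/wr2.npz',p=p,d=d,w=w)
a=w[155:220,225:285].reshape(-1,3); a=a[(a[:,2]>84)&(a[:,2]<98)]
print(len(a),cv2.minAreaRect(a[:,:2].astype(np.float32)),a[:,2].mean())
p2,_,i2=grab('top'); np.savez('pics/top2.npz',p=p2,d=_,w=pts(_,i2))
c=cv2.resize(p2[165:240,160:270,::-1],None,fx=3.6,fy=3.6,interpolation=2)
o=np.zeros((384,512+396,3),np.uint8);o[:,:512]=p[:,:,::-1];o[:270,512:]=c
cv2.imwrite('pics/wr2.png',cv2.resize(o,(798,337)))
E
```

```text
clock: 3.8
tool_pos: [341.8, 269.1, 178.3]
tcp_rot: [-179.9, -0.1, 162.1]
contact_force: [-0.4, -1.1, -0.3]
width: 0.1
grasp_force: 0.0
travel [-0.4  1.7 73.3] rot [0. 0. 0.] pos [341.8 269.1 178.3] rpy [-1.799e+02 -1.000e-01  1.621e+02] F [-0.4 -1.1 -0.3] w 0.1 t 3.8
1642 ((343.7376708984375, 272.3785705566406), (44.78370666503906, 33.94057846069336), 0.952522873878479) 91.72092434278225
```

View pics/wr2.png

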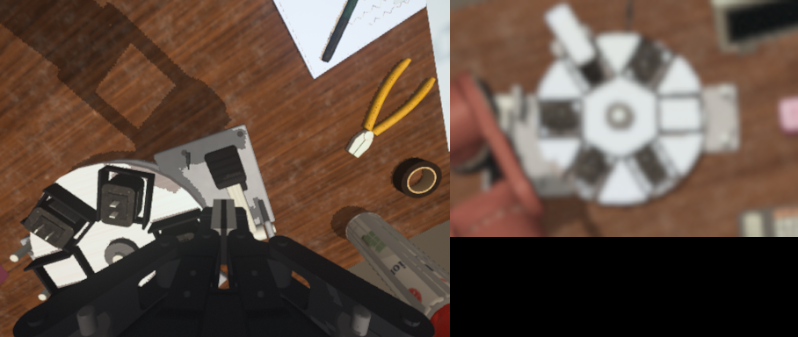

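One notch clicked: the empty nest is now at the apron (right panel, (683,113)) and the lever is back up with the pad at 91.7 mm. Next, the adapter.

```bash
python3 -c "
from h import *
to(439,-263,200,158); to(342,269,230)"
```

```text
travel [-256.2 -476.5  -21. ] rot [-0.002 -0.002  0.071] pos [341.8 269.2 178.5] rpy [-1.799e+02 -1.000e-01  1.621e+02] F [ 0.1  0.1 -0.2] w 0.2 t 3.9
travel [ -0.2  -0.2 -51.5] rot [0. 0. 0.] pos [341.8 269.2 178.5] rpy [-1.799e+02 -1.000e-01  1.621e+02] F [ 0.1  0.1 -0.2] w 0.2 t 3.9
```

```bash
python3 -m pendant '{"travel":[[0,0,-40],[-23,-43,-50],[-46,-86,-50],[-69,-129,-50],[-92,-172,-50],[-115,-215,-50],[-138,-258,-50],[-161,-300,-50],[-184,-343,-50],[-207,-386,-50],[-230,-428,-40],[-256,-476,-30],[-256,-476,-20],[-256,-476,-20],[-256,-476,-20],[-256,-476,-20],[-256,-476,-20],[-256,-476,-20],[-256,-476,-20]],"rotation":[[0,0,0],[0,0,0],[0,0,0],[0,0,0],[0,0,0],[0,0,0],[0,0,0.07],[0,0,0.07],[0,0,0.07],[0,0,0.07],[0,0,0.07],[0,0,0.07],[0,0,0.07],[0,0,0.07],[0,0,0.07],[0,0,0.07],[0,0,0.07],[0,0,0.07],[0,0,0.07]],"jaw":[0,0,0,0,0,0,0,0,0,0,85,85,85,85,85,85,85,85,85]}'
python3 - <<'E'
from h import *
to(439,-263,200)
p,d,i=grab('wrist'); w=pts(d,i); np.savez('pics/wr3.npz',p=p,d=d,w=w)
v=(w[...,2]>50)&(w[...,2]<68)&(np.hypot(w[...,0]-439,w[...,1]+263)<45)
a=w[v]; print(len(a),a.mean(0),cv2.minAreaRect(a[:,:2].astype(np.float32)))
print(np.round(np.array(np.nonzero(v)).mean(1)))
cv2.imwrite('pics/wr3.png',p[:,:,::-1])
E
```

```text
clock: 5.8
tool_pos: [439.9, -261.6, 200.9]
tcp_rot: [-180.0, 0.1, 158.1]
contact_force: [0.2, -1.3, 0.3]
width: 84.5
grasp_force: 0.0
travel [ 0.3 -1.6  0.9] rot [0. 0. 0.] pos [ 439.9 -261.6  200.9] rpy [-1.800e+02  1.000e-01  1.581e+02] F [ 0.2 -1.3  0.3] w 84.5 t 5.8
1638 [ 439.66153365 -260.00085049   62.694484  ] ((441.25421142578125, -260.6156005859375), (48.0285530090332, 40.13547897338867), 65.05497741699219)
[176. 254.]
```

View pics/wr3.png

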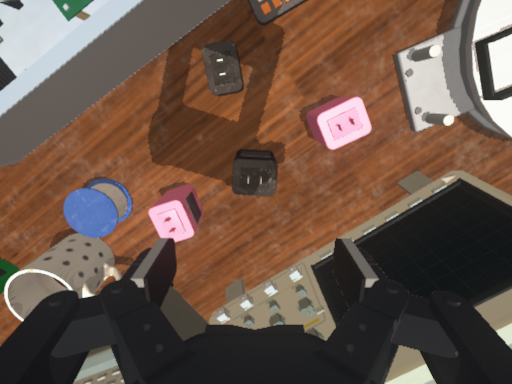

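The black tall adapter's top is at (254,178), between the two pinks at (343,122) and (175,215). The small one is at (222,68). Depth gives 48.0 x 40.1 mm at 65 deg, centre (441,-261). I'll descend with yaw 155.

```bash
python3 -m pendant '{"travel":[[-1,1,20],[-1,1,60],[-1,1,95],[-1,1,125],[-1,1,150],[-1,1,170],[-1,1,178],[-1,1,178],[-1,1,178],[-1,1,178],[-1,1,178],[-1,1,178],[-1,1,178],[-1,1,178],[-1,1,178]],"rotation":[[0,0,0.05],[0,0,0.05],[0,0,0.05],[0,0,0.05],[0,0,0.05],[0,0,0.05],[0,0,0.05],[0,0,0.05],[0,0,0.05],[0,0,0.05],[0,0,0.05],[0,0,0.05],[0,0,0.05],[0,0,0.05],[0,0,0.05]],"jaw":[85,85,85,85,85,85,85,85,40,40,40,40,40,40,40]}' 40; python3 -c "
from h import *
to(425,14,160,180.7); to(441,-261,160)"
```

```text
clock: 7.35
tool_pos: [442.1, -262.4, 24.0]
tcp_rot: [-180.0, 0.2, 155.2]
contact_force: [0.1, -1.3, 6.8]
width: 47.4
grasp_force: 42.3
travel [ 131.1  243.7 -136.6] rot [-0.001  0.003 -0.445] pos [ 442.1 -262.4   24. ] rpy [-180.     0.2  155.2] F [ 0.1 -1.3  6.8] w 47.4 t 7.35
travel [   1.2    0.7 -136. ] rot [0. 0. 0.] pos [ 442.1 -262.4   24. ] rpy [-180.     0.2  155.2] F [ 0.1 -1.3  6.8] w 47.4 t 7.35
```

Gripped at 47.4 mm. Lift and carry above the loading station, then look.

```bash
python3 -m pendant '{"travel":[[0,0,-15],[0,0,-50],[0,0,-95],[15,28,-130],[35,65,-145],[55,102,-145],[75,139,-145],[95,176,-145],[113,210,-145],[125,232,-145],[131,243,-145],[131,243,-145],[131,243,-145],[131,243,-145],[131,243,-145],[131,243,-145]],"rotation":[[0,0,0],[0,0,0],[0,0,0],[0,0,-0.05],[0,0,-0.1],[0,0,-0.16],[0,0,-0.22],[0,0,-0.28],[0,0,-0.34],[0,0,-0.4],[0,0,-0.445],[0,0,-0.445],[0,0,-0.445],[0,0,-0.445],[0,0,-0.445],[0,0,-0.445]],"jaw":[40,40,40,40,40,40,40,40,40,40,40,40,40,40,40,40]}' 40
python3 - <<'E'
from h import *
to(425,14,160,180.7)
p,d,i=grab('wrist'); w=pts(d,i); np.savez('pics/wr4.npz',p=p,d=d,w=w,o=i['origin'],r=i['rotation'])
g=grab('side'); t=grab('top'); np.savez('pics/top4.npz',p=t[0],w=pts(t[1],t[2])); 
o=np.zeros((384,1024,3),np.uint8);o[:,:512]=p[:,:,::-1];o[:,512:]=cv2.resize(g[0][190:310,110:270,::-1],(512,384),interpolation=2)
cv2.imwrite('pics/wr4.png',cv2.resize(o,(800,300)))
E
```

```text
clock: 8.95
tool_pos: [424.1, 13.3, 167.3]
tcp_rot: [-180.0, -0.0, -179.4]
contact_force: [-0.6, -0.5, -1.1]
width: 47.9
grasp_force: 42.1
travel [-0.9  0.7  7.3] rot [-0.    -0.    -0.002] pos [424.1  13.3 167.3] rpy [-180.    -0.  -179.4] F [-0.6 -0.5 -1.1] w 47.9 t 8.95
```

View pics/wr4.png

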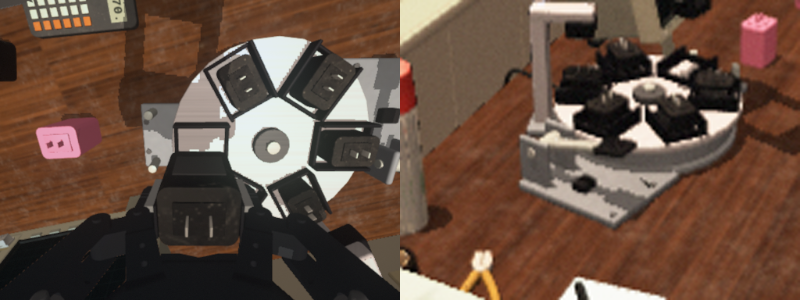

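Left: held adapter at (200,205), prongs up. Its foot is above the nest, whose near wall shows at (172–229,122), and the pins are at (152,115) and (152,168). Right: the carousel. Now I'll measure the nest wall and held adapter from depth.

Run:
```python
from h import *
z=np.load('pics/wr4.npz'); w=z['w']; p=z['p']
def blk(n,m):
    a=w[m]; print(n,len(a),a.mean(0).round(1),np.percentile(a,[3,97],0).round(1).tolist())
X,Y,Z=w[...,0],w[...,1],w[...,2]
dark=p.max(2)<75
blk('wall -x',(Z>64)&(Z<78)&(X>380)&(X<420)&(Y>-40)&(Y<60)&dark)
m=(Z>195)&(Z<213)&(abs(X-424)<35)&(abs(Y-13)<30); m[:,:195]=0; m[:,320:]=0
blk('adapter top',m); a=w[m]; print(cv2.minAreaRect(a[:,:2].astype(np.float32)))
m=(Z>55)&(Z<75)&(np.hypot(X-424,Y-102)<22); blk('hub',m)
i=dict(fx=273.353562464702,fy=273.353562464702,cx=254.15129962977267,cy=188.03279625180923,origin=z['o'],rotation=z['r'])
print('hub ray',ray(i,270*1.28,148*1.28,60),'wall corners',ray(i,172*1.28,123*1.28,72),ray(i,229*1.28,123*1.28,72),'pins',ray(i,151*1.28,115*1.28,34),ray(i,152*1.28,169*1.28,34))
t=np.load('pics/top2.npz'); w=t['w'];p=t['p'];X,Y,Z=w[...,0],w[...,1],w[...,2]
dk=(p.max(2)<110)&(abs(X-425)<45)&(abs(Y-14)<42)
a=w[dk]; print('top2 nest',len(a),cv2.minAreaRect(a[:,:2].astype(np.float32)))
```

```text
wall -x 431 [396.2  21.8  70.9] [[383.0, -12.9, 65.0], [399.8, 50.6, 73.5]]
adapter top 9411 [419.3  14.5 205.7] [[403.3, -9.6, 197.6], [440.8, 38.9, 208.4]]
((422.9748229980469, 14.516082763671875), (41.04937744140625, 56.95866775512695), 0.6038310527801514)
hub 1593 [422.9 101.7  63.1] [[404.7, 83.4, 58.2], [442.5, 120.8, 68.9]]
hub ray [427.2 102.3  60. ] wall corners [394.7 -16.1  72. ] [394.1  48.3  72. ] pins [392.1 -47.7  34. ] [468.1 -50.7  34. ]
top2 nest 0 ((0.0, 0.0), (0.0, 0.0), 0.0)
```

```bash
python3 -m pendant '{"travel":[[-1,2,10],[-1,2,30],[-1,2,45],[-1,2,55],[-1,2,63],[-1,2,70],[-1,2,76],[-1,2,82],[-1,2,87],[-1,2,90],[-1,2,91],[-1,2,91],[-1,2,91]],"rotation":[[0,0,0],[0,0,0],[0,0,0],[0,0,0],[0,0,0],[0,0,0],[0,0,0],[0,0,0],[0,0,0],[0,0,0],[0,0,0],[0,0,0],[0,0,0]],"jaw":[40,40,40,40,40,40,40,40,40,40,40,40,40]}'
```

```text
clock: 10.4
tool_pos: [425.2, 16.0, 76.6]
tcp_rot: [-180.0, 0.0, -179.3]
contact_force: [-0.4, 0.1, -2.3]
width: 47.9
grasp_force: 42.1
```

```bash
python3 -m pendant '{"travel":[[0,0,1],[0,0,2],[0,0,2.5],[0,0,2.5],[0,0,2.5],[0,0,2.5],[0,0,2.5],[0,0,2.5],[0,0,2.5],[0,0,-8],[0,0,-25],[0,0,-50],[0,0,-85],[0,0,-120],[0,0,-120],[0,0,-120]],"rotation":[[0,0,0],[0,0,0],[0,0,0],[0,0,0],[0,0,0],[0,0,0],[0,0,0],[0,0,0],[0,0,0],[0,0,0],[0,0,0],[0,0,0],[0,0,0],[0,0,0],[0,0,0],[0,0,0]],"jaw":[40,40,40,64,64,64,64,64,64,64,64,64,64,64,64,64]}'
python3 - <<'E'
from h import *
to(343,271,180,162)
p,d,i=grab('wrist'); w=pts(d,i); X,Y,Z=w[...,0],w[...,1],w[...,2]
m=(Z>104)&(Z<118)&(np.hypot(X-425,Y-16)<40); a=w[m]; print(len(a),a.mean(0),cv2.minAreaRect(a[:,:2].astype(np.float32)))
cv2.imwrite('pics/wr5.png',p[:,:,::-1])
E
```

```text
clock: 12.0
tool_pos: [425.7, 16.0, 198.0]
tcp_rot: [-180.0, 0.2, -179.3]
contact_force: [0.5, 0.6, -0.6]
width: 64.0
grasp_force: 0.0
travel [ 79.6 256.   17.7] rot [0.    0.003 0.326] pos [425.7  16.  198. ] rpy [-180.     0.2 -179.3] F [ 0.5  0.6 -0.6] w 64.0 t 12.0
2336 [422.49076691  17.23002932 112.79339127] ((423.9795227050781, 17.301921844482422), (39.761165618896484, 47.851619720458984), 0.03935082629323006)
```

View pics/wr5.png

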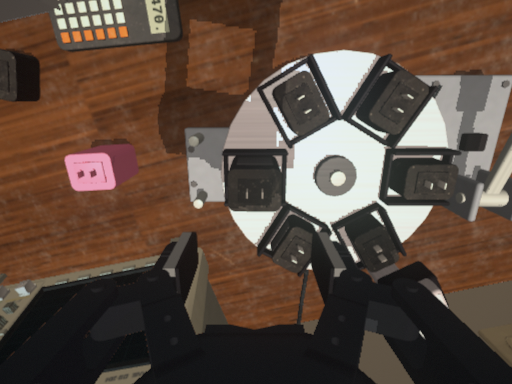

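The tall adapter sits upright in the nest at (254,180), top at 112.8 mm (= 50 + 62), square and centred. Back to the lever.

```bash
python3 -m pendant '{"travel":[[30,0,-20],[65,15,-20],[75,50,-20],[80,90,-20],[80,130,-20],[80,170,-20],[80,210,-20],[80,240,0],[80,256,18],[80,256,18],[80,256,18],[80,256,18],[80,256,18],[80,256,18]],"rotation":[[0,0,0],[0,0,0.05],[0,0,0.1],[0,0,0.15],[0,0,0.2],[0,0,0.25],[0,0,0.3],[0,0,0.32],[0,0,0.32],[0,0,0.32],[0,0,0.32],[0,0,0.32],[0,0,0.32],[0,0,0.32]],"jaw":[64,64,0,0,0,0,0,0,0,0,0,0,0,0]}'; python3 -c "
from h import *
to(342.5,270.5,38)"
```

```text
clock: 13.45
tool_pos: [342.4, 270.6, 179.2]
tcp_rot: [179.9, 0.1, 162.3]
contact_force: [-0.2, 0.0, 0.3]
width: 0.0
grasp_force: 0.0
travel [ 1.000e-01 -3.000e-01  1.412e+02] rot [0. 0. 0.] pos [342.4 270.6 179.2] rpy [1.799e+02 1.000e-01 1.623e+02] F [-0.2  0.   0.3] w 0.0 t 13.45
```

```bash
python3 -m pendant '{"travel":[[0,0,40],[0,0,78],[0,0,90],[0,0,100],[0,0,110],[0,0,120],[0,0,130],[0,0,137],[0,0,142],[0,0,142],[0,0,142],[0,0,130],[0,0,115],[0,0,100],[0,0,80],[0,0,50],[0,0,15],[0,0,0],[0,0,0],[0,0,0]],"rotation":[[0,0,0],[0,0,0],[0,0,0],[0,0,0],[0,0,0],[0,0,0],[0,0,0],[0,0,0],[0,0,0],[0,0,0],[0,0,0],[0,0,0],[0,0,0],[0,0,0],[0,0,0],[0,0,0],[0,0,0],[0,0,0],[0,0,0],[0,0,0]],"jaw":[0,0,0,0,0,0,0,0,0,0,0,0,0,0,0,0,0,0,0,0]}'
python3 - <<'E'
from h import *
to(342.5,270.5,38)
p,d,i=grab('wrist'); w=pts(d,i)
a=w[155:220,225:285].reshape(-1,3); a=a[(a[:,2]>84)&(a[:,2]<98)]
print(len(a),cv2.minAreaRect(a[:,:2].astype(np.float32)),a[:,2].mean())
p2,d2,i2=grab('top'); w2=pts(d2,i2); X,Y,Z=[w2[...,k] for k in range(3)]
m=(Z>100)&(Z<128)&(np.hypot(X-425,Y-102)<115)&(X>400); print(m.sum(),w2[m].mean(0) if m.any() else 0, 'expected',(425+86*np.cos(np.radians(-29)),102+86*np.sin(np.radians(-29))))
c=cv2.resize(p2[165:240,160:270,::-1],None,fx=3.6,fy=3.6,interpolation=2)
o=np.zeros((384,512+396,3),np.uint8);o[:,:512]=p[:,:,::-1];o[:270,512:]=c
cv2.imwrite('pics/wr6.png',cv2.resize(o,(798,337)))
E
```

```text
clock: 15.45
tool_pos: [341.6, 270.9, 177.3]
tcp_rot: [-180.0, -0.0, 162.4]
contact_force: [-0.2, 0.2, 0.4]
width: 0.1
grasp_force: 0.0
travel [ -1.1  -0.  139.3] rot [0. 0. 0.] pos [341.6 270.9 177.3] rpy [-180.    -0.   162.4] F [-0.2  0.2  0.4] w 0.1 t 15.45
1649 ((342.8691101074219, 272.2449645996094), (43.29983901977539, 33.9317626953125), 0.5558534264564514) 91.74401577636274
96 [496.84472163  56.82118082 112.26986372] expected (np.float64(500.217294813988), np.float64(60.306372658815015))
```

View pics/wr6.png

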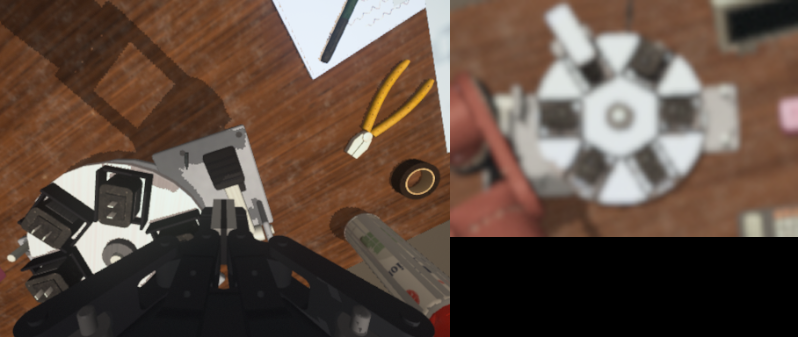

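One notch on: the tall cluster (112 mm) is now at (497,57), 60 deg past loading, and the pad is up again. Second and last press.

```bash
python3 -m pendant '{"travel":[[0,0,40],[0,0,78],[0,0,90],[0,0,100],[0,0,110],[0,0,120],[0,0,130],[0,0,137],[0,0,142],[0,0,142],[0,0,142],[0,0,130],[0,0,115],[0,0,100],[0,0,80],[0,0,50],[0,0,15],[0,0,0],[0,0,0],[0,0,0]],"rotation":[[0,0,0],[0,0,0],[0,0,0],[0,0,0],[0,0,0],[0,0,0],[0,0,0],[0,0,0],[0,0,0],[0,0,0],[0,0,0],[0,0,0],[0,0,0],[0,0,0],[0,0,0],[0,0,0],[0,0,0],[0,0,0],[0,0,0],[0,0,0]],"jaw":[0,0,0,0,0,0,0,0,0,0,0,0,0,0,0,0,0,0,0,0]}'
python3 - <<'E'
from h import *
p,d,i=grab('wrist'); w=pts(d,i)
a=w[155:220,225:285].reshape(-1,3); a=a[(a[:,2]>84)&(a[:,2]<98)]
print(len(a),cv2.minAreaRect(a[:,:2].astype(np.float32)),a[:,2].mean())
p2,d2,i2=grab('top'); w2=pts(d2,i2); X,Y,Z=[w2[...,k] for k in range(3)]
m=(Z>100)&(Z<128)&(np.hypot(X-425,Y-102)<115)&(X>400); print(m.sum(),w2[m].mean(0) if m.any() else 0,'expected',(425+86*np.cos(np.radians(31)),102+86*np.sin(np.radians(31))))
g=grab('side')[0]
o=np.zeros((300,800,3),np.uint8);o[:,:400]=cv2.resize(g[170:290,110:270,::-1],(400,300),interpolation=2);o[:270,400:796]=cv2.resize(p2[165:240,160:270,::-1],None,fx=3.6,fy=3.6,interpolation=2)
cv2.imwrite('pics/end.png',o)
E
```

```text
clock: 17.55
tool_pos: [341.6, 270.9, 177.2]
tcp_rot: [-180.0, -0.0, 162.4]
contact_force: [0.8, -0.4, 0.0]
width: -0.1
grasp_force: 0.0
1643 ((343.52996826171875, 272.2203063964844), (44.65309524536133, 33.945735931396484), 0.7254065275192261) 91.72880932011924
31 [484.15570138 131.48868979 109.19999989] expected (np.float64(498.71638786038164), np.float64(146.29327444226465))
```

View pics/end.png

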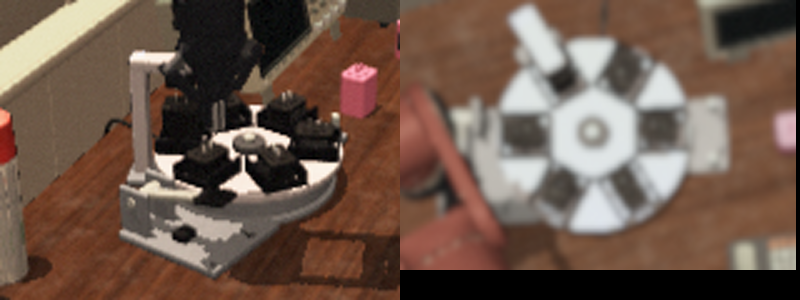

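The tall adapter stands under the test head: the part not hidden by the arm is at 109 mm near (484,131). The detents are aligned, the pad is up at 91.7 mm, and the robot is clear of everything.

```bash
python3 -c "
from plant import job
print(job.hand_in())"
```

```text
the job is handed in; nothing more can be done
None
```

The job is handed in: the tall adapter is seated upright in the nest and clicked two notches on to under the test head, the lever is up, and the robot is touching nothing (about 17.6 s; the hand-in gave no verdict).

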